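Clamp a plaster bar on the sawing board

TASK

Get the white plaster bar ready to have its end sawn square: without picking it up, push it along the sawing board with the fingertips until its long side lies flush against the fence and its end is fully home against the end stop. Then push the wooden cam lever round, anticlockwise seen from above, until the cam grips the bar firmly against the fence, and take the hand away. Leave the pencil, sanding block, egg, cup and scraper alone.

Things in the scene. Friction and masses are not known exactly. Their poses are not given: they have to be found in the camera images.
- sawing_board: Plywood board fixed to the table, 12 mm thick, with fence, end stop and cam. Origin on the table; x points to the fence (away from the robot), y along the fence to the end stop, z up. Base x -75 to 60, y -210 to 130 mm. Fence: batten along the far edge, 24 mm above the base, y -205 to 125 mm, face at x = 40 mm, thin saw slot at y = -44. The bar is home when its centre is at x = 22.5, y = 20 mm
- plaster_bar: White plaster bar, 35 mm wide (own x), 160 mm long (own y), 28 mm high, about 0.2 kg, lying loose on the board at the right of the cam, turned up to 0.25 rad from the fence. Origin at the centre of its underside, 12 mm above the table; either end may face the stop
- cam_lever: Wooden lever and round cam on an upright pivot. Origin: point pivot; the lever runs along its own -x. Its angle is its yaw less the board's: 0 open, grows anticlockwise from above towards the board's -y, stop at 1.75; stays where left (1 N moves it). The cam meets a bar at the fence at about 1.3; 5 to 12 N near the lever's end then jams it within about 0.1 more, and friction holds it
- pivot (a point): Point on the base's top where the lever pivots, at x = -25, y = 60 mm in the board's frame. Round it turns the cam, an eccentric wooden disc 40 mm across, 22 mm high, its centre 12 mm from the pivot. At lever angles 0 to 0.3 a bar at the fence passes the cam with 10 to 14 mm to spare
- lever_end (a point): Centre of the round knob, 20 mm across, at the end of the lever: 90 mm from the pivot, 13.5 mm above the base's top. The lever is a round wooden bar 15 mm thick from the pivot to here
- home_corner (a point): Corner where the fence's face meets the end stop's face, on the base's top, at x = 40, y = 100 mm in the board's frame. The end stop is a wooden block 24 mm above the base at the left (+y) end, x 4 to 37, y 100 to 120 mm
- pencil: Red pencil, 151 mm long, 7 mm thick, on the table behind the fence; leave it
- sanding_block: Brown sanding block 55 x 90 x 30 mm on the table to the left of the board; leave it
- cast_egg: White plaster egg 44 x 52 x 39 mm on the table in front of the board; leave it
- plaster_cup: Used plastic cup, pale grey, 73 mm across, 88 mm high, on the table behind the fence at the right; leave it
- scraper: Steel scraper with a wooden back, 65 x 100 x 10 mm, on the table in front of the board at the right; leave it

How it is judged:
By the outcome, as a careful person would: the job done as asked, in the order asked, and still so for the second after the job is handed in, with the robot touching nothing.
It also fails if it takes over 61 s, if anything falls off the work surface, if the arm or the gripper's body presses on something with over 40 N, if the wrist force passes 120 N, or if a joint passes its speed limit or range.

ROBOT

A 6-joint arm with a two-finger parallel gripper is mounted at the origin on a cart in front of the work surface, level with it; the furniture and walls round the work are solid. World frame = base frame: x ahead of the robot, y to its left, z up, the work surface at z = 0. Lengths are in m, angles in rad, forces in N, time in s.
With the tool pointing down it reaches from about 0.275 to 0.875 m from the base axis. Payload 12.5 kg.
Tool frame: the origin (TCP) lies at the very end of the fingers, on their centre line; the grasp point (between the pads) lies 19 mm behind it; z points along the fingers, y is the line along which they close (so a half turn about z gives the same grasp; the last joint's range is limited). The gripper opens to 85 mm and grips with 20 to 120 N. Pads are 22 mm wide; open, the fingers measure 114 mm over their backs; the gripper's body (76 mm by 85 mm) begins 54 mm behind the grasp point. The pads swing forward as they close: fully open they stand 13 mm farther back than shut.
Start: joints at [-1.195, 0.351, 1.652, -0, 1.139, -0.085], TCP at [0.245, -0.493, 0.192] pointing down, gripper open.
Joint ranges: [-2.75, 2.75], [-0.79, 2.1], [0.01, 2.65], [-1.57, 4.71], [0.07, 3.14], [-2.87, 2.87]. Speed limits (rad/s): [2.22, 2.22, 2.79, 3.14, 3.14, 3.14].

INTERFACE

Orientations are given as a 3x3 rotation matrix whose columns are the frame's x, y, z axes.
In Python, from bench import manip gives the robot as it stands. Calls block until the motion is done:
- manip.move_ptp(position, orientation): joint-space move of the TCP to a pose.
- manip.move_l(position, attitude=None, max_speed=0.15): straight line of the TCP; attitude=None keeps the orientation; max_speed is the mean speed in m/s.
- manip.move_j(angles): joint-space move.
- manip.set_gripper(opening, effort=None): opening from 0.0 (shut) to 1.0 (fully open); effort is the grip in N (None keeps the last); returns when the fingers have stopped.
- manip.dwell(seconds).
- manip.inverse_kinematics(position, orientation): joint angles nearest the present ones, or None.
- manip.grab_frame(name): name is "scene" or "top"; returns (picture, depth): 400x640x3 uint8, red, green, blue; 400x640 float32, m along the optical axis (not along the pixel's ray), 0 where there is no reading.
- manip.get_calibration(name): a dict with "camera_matrix" (3x3 intrinsics, pixels), "R" (3x3) and "t" (3): a world point X has camera coordinates R X + t. Camera axes: x right, y down, z forward; pixel columns grow to the right and rows downward; lengths in m; the calibration is good to about 2 mm. A picture is of the moment at which its call begins. get_calibration takes no time and is no camera call.
A pose or a line that the arm cannot do raises manip.Unreachable and nothing moves.
- manip.sign_off(): hands the job in; it is judged then, once.
Trained networks look in the newest picture that a camera, given by its name, has taken for a name from the list of things; names that differ only in an ending like _2 or _b are one class to them, and where a whole thing is asked for, a point or a joint stands for the part that bears it (a point fixed in the world has none). Each returns a list of dicts, best first, with "confidence" (0 to 1); they miss things now and then, are a little off and sometimes report something else, mostly with a low value. They report only what shows in the picture. A call takes as long as a camera call.
- manip.look_for(camera, name): "at" ([x, y, z] in m, in world coordinates, good to about 4 mm: the middle of the surface that is visible of it).
Readings, each from a call of its own:
- manip.current_time(): time.
- manip.current_qpos(): joint angles.
- manip.current_joint_vel(): joint speeds.
- manip.current_joint_torque(): joint torques, N m.
- manip.current_ee_pos(): TCP position.
- manip.current_tcp_rot(): TCP orientation.
- manip.current_force(): force on the tool from outside, world axes, zero at the start.
- manip.current_ft_torque(): the same for the moment, N m.
- manip.current_grip_width(): opening from 0.0 (shut) to 1.0 (fully open).
- manip.current_grip_force(): force on a finger pad.
Only numpy, scipy, OpenCV 4.12 (cv2) and the standard library are available. Lean on these libraries where they do the work, as an engineer would, in place of code of your own. Each camera call takes 0.05 s, during which the arm holds its last target. There are 200 camera calls.

## Working session

There is one attempt and no reset: what is moved stays moved. The work goes in short steps, each a Python script; the robot and the scene stay as the last script left them, time stands still between calls to the robot, and variables do not carry over. Pictures are saved under pics/ and viewed, at most 10 in all, crops included, and the job is handed in when it is done.

```bash
mkdir -p pics; ls; python3 - <<'E'
from bench import manip as m
import cv2,numpy as np
for c in("scene","top"):
    p,d=m.grab_frame(c); cv2.imwrite(f"pics/{c}0.png",p[:,:,::-1])
    k=m.get_calibration(c); print(c,k["camera_matrix"].round(1).tolist(),k["R"].round(3).tolist(),k["t"].round(3).tolist())
    for n in("sawing_board","plaster_bar","cam_lever","pivot","lever_end","home_corner","cast_egg","scraper","plaster_cup","sanding_block","pencil"):
        print(n,[(np.round(o["at"],3).tolist(),round(o["confidence"],2)) for o in m.look_for(c,n)[:2]])
print(m.current_time())
E
```

```text
pics
scene [[456.9, 0.0, 317.3], [0.0, 456.9, 192.3], [0.0, 0.0, 1.0]] [[-0.867, -0.497, 0.018], [-0.259, 0.422, -0.869], [0.425, -0.758, -0.495]] [0.504, 0.18, 0.8]
sawing_board [([0.566, 0.114, 0.007], 0.6)]
plaster_bar [([0.525, 0.024, 0.035], 0.66)]
cam_lever [([0.534, 0.146, 0.03], 0.7)]
pivot [([0.571, 0.111, 0.01], 0.65)]
lever_end [([0.529, 0.145, 0.027], 0.69)]
home_corner [([0.57, 0.108, 0.013], 0.78)]
cast_egg [([0.396, 0.105, 0.03], 0.77)]
scraper [([0.385, -0.077, -0.0], 0.84)]
plaster_cup [([0.669, -0.09, 0.062], 0.84), ([0.529, 0.145, 0.029], 0.33)]
sanding_block [([0.559, 0.289, 0.028], 0.95)]
pencil [([0.664, 0.093, 0.007], 0.46)]
top [[511.2, 0.0, 323.9], [0.0, 511.2, 200.7], [0.0, 0.0, 1.0]] [[0.016, -1.0, -0.003], [-0.998, -0.016, -0.066], [0.066, 0.005, -0.998]] [0.034, 0.571, 1.018]
sawing_board [([0.57, 0.064, 0.013], 0.56)]
plaster_bar [([0.534, 0.005, 0.04], 0.9)]
cam_lever [([0.53, 0.133, 0.032], 0.76)]
pivot [([0.567, 0.061, 0.01], 0.82), ([0.575, 0.272, 0.024], 0.55)]
lever_end [([0.532, 0.134, 0.03], 0.77)]
home_corner [([0.562, 0.063, 0.012], 0.62)]
cast_egg [([0.407, 0.095, 0.032], 0.72)]
scraper [([0.39, -0.085, 0.009], 0.76)]
plaster_cup [([0.689, -0.113, 0.036], 0.73)]
sanding_block [([0.574, 0.271, 0.027], 0.78)]
pencil [([0.669, 0.119, 0.009], 0.58)]
1.2
```

View pics/top0.png

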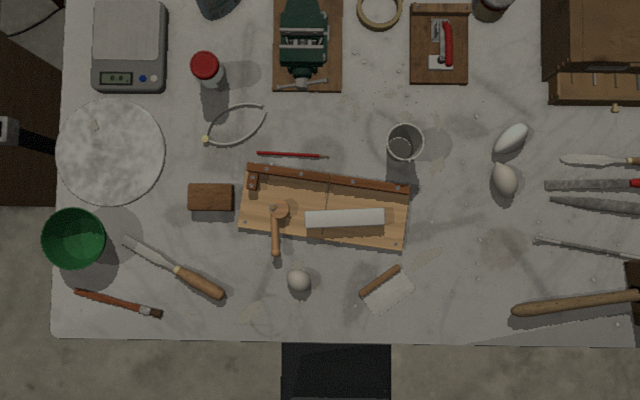

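View pics/scene0.png

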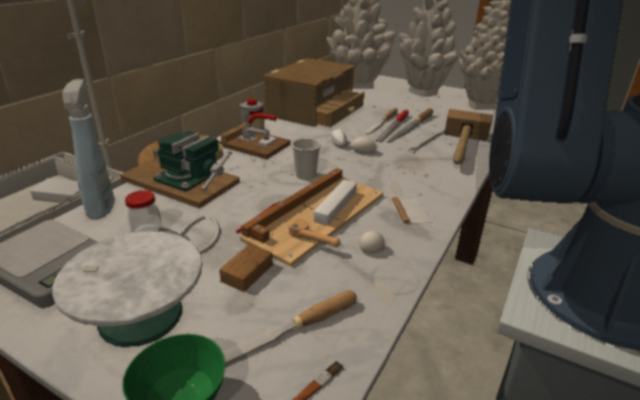

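Top: board spans px (237–410, 163–250), fence along its upper edge (247,167)–(409,190), stop block at (253,181), cam at (281,210) with knob at (276,253), bar (305–385, 207–229) right of the cam. Scene view agrees. Now I measure with depth.

```bash
cat > h.py <<'E'
from bench import manip as m
import cv2,numpy as np
def cloud(c):
    p,d=m.grab_frame(c);k=m.get_calibration(c);K=k["camera_matrix"]
    v,u=np.mgrid[:400,:640]
    P=np.stack([(u-K[0,2])/K[0,0]*d,(v-K[1,2])/K[1,1]*d,d],-1)
    W=(P-k["t"])@k["R"]
    W[d==0]=np.nan
    return p,W
def rect(pts):
    (c,s,a)=cv2.minAreaRect((pts[:,:2]*1000).astype(np.float32)); return np.round(c,1),np.round(s,1),round(a,2)
def proj(c,X):
    k=m.get_calibration(c);q=k["R"]@np.array(X)+k["t"];q=k["camera_matrix"]@q;return q[:2]/q[2]
E
python3 - <<'E'
from h import *
p,W=cloud("top"); W0=W
np.save("W.npy",W); cv2.imwrite("pics/c.png",cv2.resize(p[150:270,225:425,::-1],None,fx=4,fy=4,interpolation=cv2.INTER_CUBIC))
z=W[150:265,230:420,2]*1000
print(z[::8,::8].round(0).astype(int))
sub=np.zeros((400,640),bool);sub[155:260,232:415]=1
hsv=cv2.cvtColor(p,cv2.COLOR_RGB2HSV).astype(int)
for n,mask in dict(bar=(hsv[...,1]<70)&(W[...,2]>.031),fence=(hsv[...,1]>90)&(W[...,2]>.028),base=(hsv[...,1]>60)&(W[...,2]>.006)).items():
    mk=(mask&sub).astype(np.uint8)
    k,l,s,_=cv2.connectedComponentsWithStats(mk)
    for i in range(1,k):
        if s[i,4]>60: print(n,s[i].tolist(),rect(W[l==i]),np.median(W[l==i][:,2]).round(4))
E
```

```text
[[                  -1                   -1                    3
                    -1                    0                    2
                     3                    3                    3
                    -2                   -1                    1
                     0                    1                   -1
                     1                   -3                   -1
                     1                   -1                    4
                     5                    4                   39]
 [                  -2                    3                    2
                     0                    0                    0
                    -1                    3                    0
                     0                    4                    0
                     2                    3                    2
                     1                    0                   -4
                     0                    5                   -1
                    91                   11                    1]
 [                   2                    2               
[... 6613 characters left out ...]
             4                    1
                     4                    1                    3]]
bar [390, 155, 25, 6, 73] (array([ 654. , -107.8]), array([17.1, 44.7]), 2.61) 0.0859
bar [304, 208, 81, 20, 1388] (array([536.2,   2.8]), array([ 34.8, 159. ]), 3.49) 0.0397
fence [246, 162, 164, 32, 1409] (array([615.9,  36.9]), array([329. ,  18.4]), 82.6) 0.036
fence [246, 172, 12, 18, 139] (array([607.1, 189.7]), array([20.5, 32.8]), 82.06) 0.0356
fence [269, 199, 20, 58, 525] (array([514.8, 138.4]), array([ 37.6, 114.8]), 82.75) 0.0331
base [237, 162, 173, 95, 9620] (array([536.5,  47.4]), array([340.4, 180.4]), 82.96) 0.0126<stdin>:5: RuntimeWarning: invalid value encountered in cast
```

View pics/c.png

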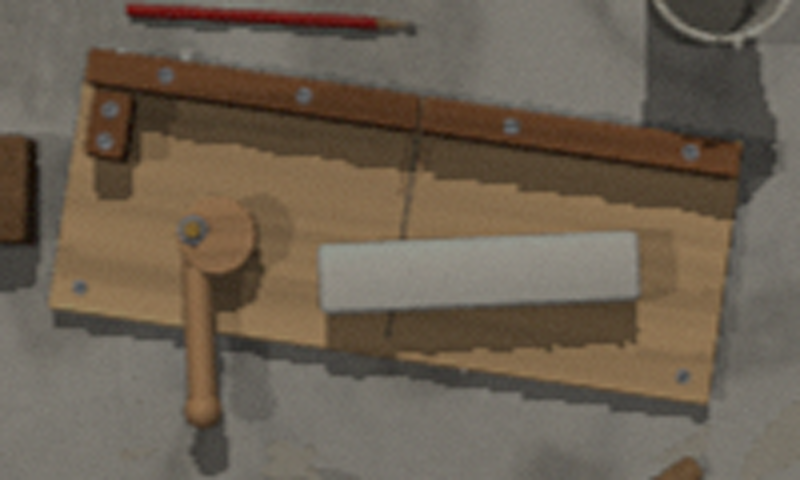

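Crop: the pivot screw is at (193,229), the knob at (202,412), and the lever is slightly open, about 0.17. From the fence and stop fits, the board origin is about (571.5, 83.0) mm and yaw −7.4°. The bar sits at board (−25, −84), about +0.19 rad relative. First push: across to the fence.

```bash
cat >> h.py <<'E'
O=np.array([.5718,.0831]);TH=np.radians(-7.4)
Rb=np.array([[np.cos(TH),-np.sin(TH)],[np.sin(TH),np.cos(TH)]])
def w(x,y,z): return np.r_[O+Rb@np.array([x,y])/1000,z/1000]
def b(P): return Rb.T@(np.asarray(P)[:2]-O)*1000
def rot(a,s=1):
    c,n=np.cos(a),np.sin(a); return np.array([[-c*s,-n*s,0],[-n*s,c*s,0],[0,0,-1.]])
def fb():
    f=m.current_force(); return np.round(np.r_[Rb.T@f[:2],f[2]],1)
def push(x,y,z,dx,dy,lim,n,a=TH,step=1.0):
    "advance by steps in the board frame until the opposing force passes lim"
    for i in range(n):
        m.move_l(w(x+dx*i*step,y+dy*i*step,z),max_speed=.05)
        f=fb()
        if -(f[0]*dx+f[1]*dy)>lim: break
    print("push end",i,x+dx*i*step,y+dy*i*step,f); return x+dx*i*step,y+dy*i*step
def bar():
    p,W=cloud("top");hsv=cv2.cvtColor(p,cv2.COLOR_RGB2HSV)
    mk=np.zeros((400,640),bool);mk[160:260,232:415]=1
    mk&=(hsv[...,1]<70)&(W[...,2]>.031)&(W[...,2]<.05)
    k,l,s,_=cv2.connectedComponentsWithStats(mk.astype(np.uint8));i=1+s[1:,4].argmax()
    c,sz,a=rect(W[l==i]); print("bar at board",b(c/1000).round(1),sz,"yaw rel deg",a+7.4)
    return p,W
E
python3 - <<'E'
from h import *
print(m.current_tcp_rot().round(2).tolist())
a=np.radians(3.5); c=np.array([.5362,.0028]); P=c+np.array([np.cos(a),np.sin(a)])*-.046
Q=b(P); print(Q)
for s in(1,-1):print(s,m.inverse_kinematics(np.r_[P,.12],rot(a,s)))
s=min((1,-1),key=lambda s:abs(m.inverse_kinematics(np.r_[P,.12],rot(a,s))[5]))
open("s.txt","w").write(str(s))
m.move_ptp(np.r_[P,.12],rot(a,s)); m.set_gripper(.5)
m.move_l(np.r_[P,.018],max_speed=.12); print(fb())
# sweep to near the fence while turning to the board's yaw
m.move_l(w(-14,-84,18),rot(TH,s),max_speed=.06); print(fb())
push(-13,-84,18,1,0,6,14)
m.move_l(w(-25,-84,18),max_speed=.1)
print(m.current_time())
bar()
E
```

```text
[[0.9, 0.44, 0.0], [0.44, -0.9, -0.0], [-0.0, 0.0, -1.0]]
[-70.13130776 -92.91470796]
1 [-9.50021983e-02  3.37740494e-01  1.87389109e+00 -4.44089210e-16
  9.29961070e-01 -1.72688505e+00]
-1 [-9.50021983e-02  3.37740494e-01  1.87389109e+00 -4.44089210e-16
  9.29961070e-01  1.41470760e+00]
[0.3 0.4 0. ]
[-0.3  0.4 -0. ]
push end 13 0.0 -84.0 [-0.4  0.   0.8]
9.7417
bar at board [-24.8  60.1] [13.2 12.6] yaw rel deg 53.41
```

```bash
python3 - <<'E'
from h import *
s=-1
m.move_l(w(-30,-84,110),max_speed=.2)
m.move_ptp([.42,-.28,.2],rot(TH,s))
p,W=bar();cv2.imwrite("pics/t2.png",cv2.resize(p[140:270,200:440,::-1],None,fx=3,fy=3))
print(m.current_time())
E
```

```text
bar at board [-25.1 -84.1] [ 34.6 159.1] yaw rel deg 10.93
11.6583
```

View pics/t2.png

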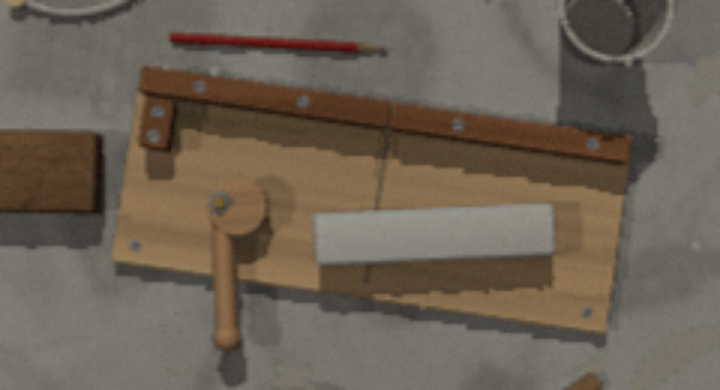

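The bar hasn't moved, although the fingers should have passed through it. I'll check where the tool really is before pushing again.

```bash
python3 - <<'E'
from h import *
s=-1
print(m.current_ee_pos().round(3),m.current_grip_width())
m.move_ptp(w(-62,-90,110),rot(np.radians(3.5),s)); print(m.current_ee_pos().round(4),b(m.current_ee_pos()))
m.set_gripper(0); print(m.current_grip_width())
m.move_l(w(-62,-90,18),max_speed=.12); print(m.current_ee_pos().round(4),b(m.current_ee_pos()),m.current_time(),fb())
p,d=m.grab_frame("scene"); q=proj("scene",m.current_ee_pos()); print(q)
cv2.imwrite("pics/s2.png",cv2.resize(p[120:280,220:460,::-1],None,fx=3,fy=3))
E
```

```text
[ 0.42  -0.279  0.199] 0.5038097149531279
[0.499  0.0012 0.1103] [-61.59523612 -90.60264236]
0.0005142291794226564
[0.4992 0.0018 0.0185] [-61.5577535  -89.97482413] 14.225 [ 0.9 -0.2  0.2]
[349.47363922 208.14733391]
```

View pics/s2.png

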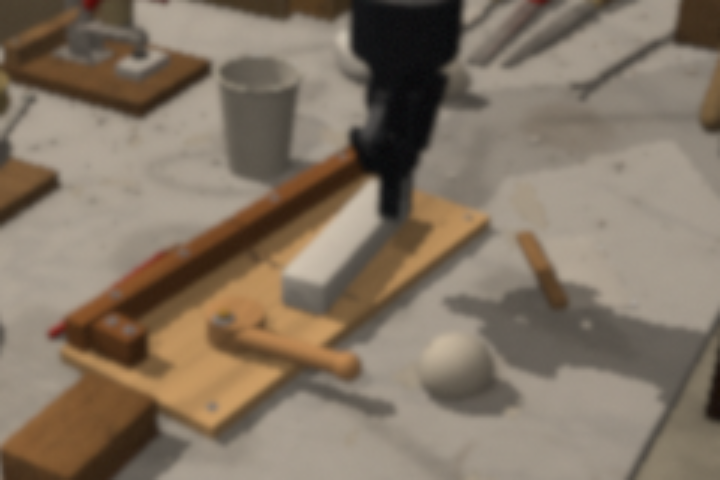

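The finger ends near crop (393,217), but the stated TCP projects to (387,264). The real tip seems to sit well above the commanded point, which explains passing over the bar. I'll measure it by depth.

```bash
python3 - <<'E'
from h import *
print(m.current_ee_pos().round(4),m.current_qpos().round(3).tolist())
for c,(r0,r1,c0,c1) in dict(scene=(160,215,335,365)).items():
    p,W=cloud(c); sub=W[r0:r1,c0:c1]; dark=p[r0:r1,c0:c1].max(-1)<45
    P=sub[dark&np.isfinite(sub[...,2])]; P=P[(abs(P[:,0]-.5)<.06)&(abs(P[:,1])<.06)]
    for z0 in np.arange(0,.15,.01):
        q=P[(P[:,2]>=z0)&(P[:,2]<z0+.01)]
        if len(q): print(round(z0,2),len(q),np.median(q,0).round(4),np.ptp(q,axis=0).round(3))
    for r in range(180,212,2): print(r,[(int(p[r,cc].max()),round(float(W[r,cc,2])*1000) if np.isfinite(W[r,cc,2]) else None) for cc in (345,349,353)])
E
```

```text
[0.4992 0.0018 0.0187] [-0.09, 0.521, 1.912, 0.0, 0.708, 1.42]
0.06 3 [0.4942 0.015  0.0679] [0.005 0.001 0.001]
0.07 29 [0.4958 0.0142 0.0742] [0.013 0.01  0.01 ]
0.08 27 [0.496  0.0146 0.084 ] [0.012 0.007 0.009]
0.09 17 [0.4909 0.0139 0.093 ] [0.013 0.011 0.009]
0.1 31 [0.4874 0.0147 0.107 ] [0.018 0.039 0.01 ]
0.11 63 [0.4869 0.0285 0.1138] [0.024 0.068 0.01 ]
0.12 78 [0.4872 0.0256 0.1263] [0.027 0.066 0.01 ]
0.13 83 [0.4844 0.026  0.1351] [0.025 0.074 0.01 ]
0.14 55 [0.4857 0.03   0.1441] [0.021 0.049 0.01 ]
180 [(145, 42), (15, 96), (27, 96)]
182 [(162, 41), (15, 90), (34, 91)]
184 [(158, 41), (19, 86), (37, 86)]
186 [(152, 41), (18, 81), (41, 79)]
188 [(140, 41), (16, 74), (47, 74)]
190 [(139, 40), (22, 70), (49, 72)]
192 [(160, 42), (45, 67), (57, 64)]
194 [(157, 41), (75, 33), (70, 60)]
196 [(118, 39), (80, 28), (84, 14)]
198 [(88, 36), (81, 22), (89, 10)]
200 [(82, 30), (94, 17), (93, 13)]
202 [(81, 24), (111, 12), (101, 14)]
204 [(93, 17), (117, 12), (113, 13)]
206 [(110, 15), (116, 14), (120, 14)]
208 [(115, 13), (116, 15), (135, 13)]
210 [(114, 13), (118, 12), (168, 13)]
```

Depth puts the real tip (fingers shut) at z ≈ 0.064, about 45 mm above the reported TCP of 0.0187. I'll confirm by touching down gently on the bare board.

```bash
python3 - <<'E'
from h import *
f0=m.current_force()[2]; z=18; print(f0)
while z>-40:
    z-=2 if z>-18 else 1
    m.move_l(w(-62,-90,z),max_speed=.06); f=m.current_force()[2]-f0
    if f>2.5: break
print("touch cmd",z,m.current_ee_pos().round(4),f,fb(),m.current_time())
m.move_l(w(-62,-90,z+5),max_speed=.06)
E
```

```text
0.12676518356005156
touch cmd -28 [ 0.4988  0.0018 -0.0272] 15.45927658955521 [-3.9 -1.1 15.6] 21.325
```

Tip contact came at commanded z ≈ −27.5 mm, with the board top at 12 mm. So the true tip is about 40 mm above the reported TCP, and I'll compensate by that much.

```bash
python3 - <<'E'
from h import *
s=-1;Z=-22
m.move_l(w(-58,-86,Z),max_speed=.1)
m.move_l(w(-12,-85,Z),rot(TH,s),max_speed=.06); print(fb())
x,y=push(-10,-85,Z,1,0,7,8,step=1.5)
m.move_l(w(x-12,y,Z),max_speed=.1); m.move_l(w(x-12,y,40),max_speed=.25)
m.move_ptp(w(20,-215,50),rot(TH,s))
bar()
print(m.current_time())
E
```

```text
[-0.3  0.6 -0.1]
push end 3 -5.5 -85.0 [-12.4   0.    7.5]
bar at board [ 23.3 -87.8] [159.5  35.6] yaw rel deg 89.94000000000001
25.0583
```

```bash
python3 - <<'E'
from h import *
s=-1;Z=-22
m.move_l(w(21,-194,40),max_speed=.25)
m.move_l(w(21,-194,Z),max_speed=.15);print(fb())
m.move_l(w(21,-135,Z),max_speed=.07);print(fb())
m.move_l(w(21,-79,Z),max_speed=.07);print(fb())
x,y=push(21,-77.5,Z,0,1,9,8,step=1.5)
m.move_l(w(x,y-25,Z),max_speed=.1); m.move_l(w(x,y-25,30),max_speed=.25)
m.move_ptp(w(-50,-200,60),rot(TH,s))
p,W=bar();cv2.imwrite("pics/t3.png",cv2.resize(p[140:270,200:440,::-1],None,fx=3,fy=3))
print(m.current_time())
E
```

```text
[-0.5 -0.3  0.9]
[0.4 0.1 0.5]
[-0.1 -0.7  0.7]
push end 3 21.0 -73.0 [  0.1 -14.1   1.9]
bar at board [22.6 20.5] [159.8  36.1] yaw rel deg 90.28
30.2
```

View pics/t3.png

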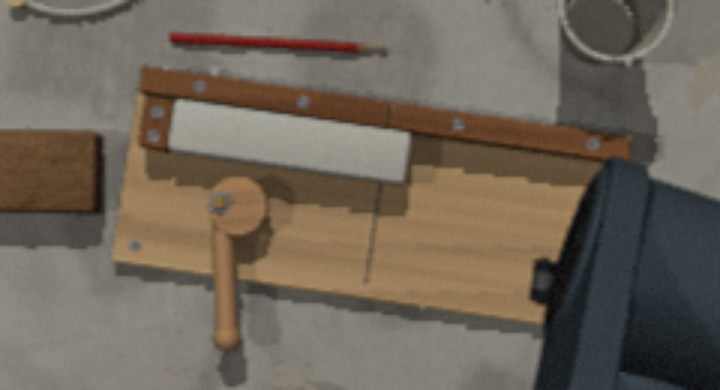

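The bar is home: fence side flush, end touching the stop block at crop (170,125). The lever is still at about 0.19. Now a light flush nudge, then the lever.

```bash
cat >> h.py <<'E'
def lev(a,d,r=88):
    u=np.array([-np.cos(a),-np.sin(a)]);t=np.array([np.sin(a),-np.cos(a)])
    return np.array([-25,60])+r*u-d*t,t
E
python3 - <<'E'
from h import *
s=-1;Z=-22
m.move_ptp(w(-25,-15,25),rot(TH,s)); m.move_l(w(-25,-15,Z),max_speed=.15)
m.move_l(w(-9,-15,Z),max_speed=.1); x,y=push(-8,-15,Z,1,0,5,7)
m.move_l(w(-25,-15,Z),max_speed=.1); m.move_l(w(-25,-15,40),max_speed=.25)
e,_=lev(1.5,25); q={k:m.inverse_kinematics(w(*e,Z),rot(TH+1.5,k)) for k in(1,-1)}
g,_=lev(.19,42); q0={k:m.inverse_kinematics(w(*g,Z),rot(TH+.19,k)) for k in(1,-1)}
for k in q: print(k,q[k] is not None and q[k][[0,5]],q0[k] is not None and q0[k][[0,5]])
print(m.current_time())
E
```

```text
push end 1 -7.0 -15.0 [-5.2  1.1  4.4]
1 False [ 0.28093388 -1.35070808]
-1 [0.03511009 0.23506078] [0.28093388 1.79088458]
32.9917
```

```bash
python3 - <<'E'
from h import *
s=-1;Z=-22
g,_=lev(.19,42)
m.move_ptp(w(*g,40),rot(TH+.19,s)); m.move_l(w(*g,Z),max_speed=.15); print(fb())
for a in(.19,.4,.6,.8,1.0,1.15,1.22):
    P,t=lev(a,25); m.move_l(w(*P,Z),rot(TH+a,s),max_speed=.08); f=fb(); print(a,-(f[:2]@t).round(1))
while a<1.6:
    a+=.013; P,t=lev(a,25); m.move_l(w(*P,Z),rot(TH+a,s),max_speed=.05); f=-(fb()[:2]@t)
    if f>2: print(round(a,3),f.round(1))
    if f>8.5 or m.current_time()>52: break
print(a,fb(),m.current_time())
open("a.txt","w").write(str(a))
E
```

```text
[-0.4  0.  -0.2]
0.19 -0.7
0.4 0.1
0.6 0.4
0.8 0.6
1.0 0.3
1.15 -0.3
1.22 0.6
1.363 5.0
1.376 5.0
1.389 5.7
1.402 7.0
1.415 7.3
1.428 9.7
1.4279999999999984 [-9.   5.7  1.8] 40.6167
```

Jammed at 9.7 N, lever about 1.42. Now I withdraw and check.

```bash
python3 - <<'E'
from h import *
a=float(open("a.txt").read());Z=-22
P,_=lev(a,50); m.move_l(w(*P,Z),max_speed=.06); m.move_l(w(*P,60),max_speed=.2); print(fb())
m.move_ptp([.38,-.25,.15],rot(TH+.5,-1))
p,W=bar();cv2.imwrite("pics/t4.png",cv2.resize(p[140:300,200:440,::-1],None,fx=3,fy=3))
print(m.current_time())
E
```

```text
[ 0.  -0.2  0.8]
bar at board [23.5 20. ] [159.6  35.7] yaw rel deg 89.88000000000001
43.1167
```

View pics/t4.png

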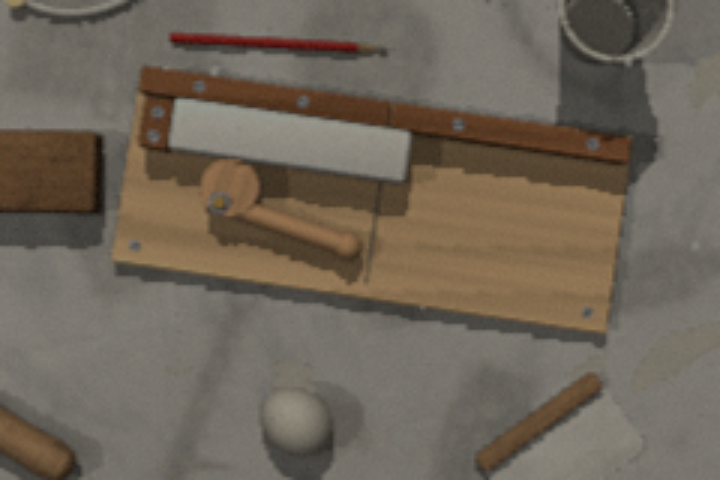

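Bar flush at the fence and stop, the cam (230,187) presses on its side, lever at about 1.39; other things untouched.

```bash
python3 -c "
from bench import manip as m
print(m.sign_off())"
```

```text
the job is handed in; nothing more can be done
None
```

The bar is flush against the fence and home against the end stop, the cam is jammed on it at about 9.7 N (lever at about 1.39 rad), the hand is clear, and the job was handed in at about 43 s, after compensating for the fingertips sitting about 40 mm above the reported TCP.

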